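# Clear the worktop after cooking

## Task

Clear up after cooking: stand the small black carton in the rectangular bay of the bamboo caddy and the loose spice jar in its empty round well, beside the jar already stored there; put the lemon and the garlic together in the black bowl, and lay the teaspoon flat and lengthwise inside the shallow drip tray. Knock nothing over, and leave the tin on the worktop and the jar already in the caddy where they are.

Things in the scene. Friction and masses are not known exactly. Their poses are not given: they have to be found in the camera images.
- carton: loose small black cardboard carton, closed and full, standing upright: 48 mm along its x axis, 77 mm along its y axis, 60 mm high, 66 g; pinch it across its 48 mm sides. Origin: centre of the underside, z up.
- spice_jar: the loose glass spice jar with red-banded label and green screw cap that stands by itself on the worktop, upright, 106 mm tall, foot 45 mm across, 0.11 kg; grip the 45 mm cap between 85 and 105 mm. The cap is fixed. Origin: centre of the underside, z up.
- lemon: loose yellow lemon, 72 mm long along its x axis, 57 mm wide along its y axis, 58 mm high, 0.11 kg. Origin: centre of the underside as it lies at the start.
- garlic: loose bulb of garlic, roundish, 48 x 50 mm across and 51 mm high with a narrow tip at the top, 24 g. Origin: centre of the underside.
- teaspoon: loose steel teaspoon lying flat, 132 mm long along its x axis, 28 mm wide at the bowl (at its +x end; the handle is narrower), 11 mm high, 20 g. Origin: middle of its length on the underside. It can be pinched across its width at the middle, near the worktop.
- caddy: fixed pale bamboo board 92 mm (x) by 229 mm (y), top at 37 mm, with three chamfered recesses in a row along y, 24 mm deep (floors 13 mm above the worktop). In its frame: rectangular bay 60 mm (x) by 89 mm (y) at y = +0.063 (for the carton), 56 mm round well at y = -0.0165 (empty, for the loose jar), 56 mm round well at y = -0.0795 (holds a jar). Origin: centre of its underside.
- bowl: fixed black glazed bowl, 183 mm across the rim, 62 mm high, wall about 4 mm, sloping sides, flat inner floor about 100 mm across and 8 mm above the worktop. Origin: centre of its underside.
- drip_tray: fixed shallow grey tray, 88 mm (x) by 165 mm (y), rim 12 mm high, inside 82 by 160 mm, inner floor 4 mm above the worktop. Origin: centre of its underside.
- stored_jar: a second spice jar (orange-banded label, green cap, 106 mm tall, 45 mm across), already standing in the caddy's end well; it stays there, loose in its well. Origin: centre of its underside.
- tin: closed food tin, 75 mm across and 58 mm high, standing among the things; a bystander to be left where it stands. Origin: centre of its underside.

How it is judged:
By the outcome, as a careful person would: the job done as asked, in the order asked, and still so for the second after the job is handed in, with the robot touching nothing.
It also fails if it takes over 125 s, if anything falls off the work surface, if the arm or the gripper's body presses on something with over 40 N, if the wrist force passes 120 N, or if a joint passes its speed limit or range.

## Robot

A 6-joint arm with a two-finger parallel gripper is mounted at the origin on a cart in front of the work surface, level with it; the furniture and walls round the work are solid. World frame = base frame: x ahead of the robot, y to its left, z up, the work surface at z = 0. Lengths are in m, angles in rad, forces in N, time in s.
With the tool pointing down it reaches from about 0.3 to 0.775 m from the base axis. Payload 14.6 kg.
Tool frame: the origin (TCP) lies at the very end of the fingers, on their centre line; the grasp point (between the pads) lies 19 mm behind it; x points along the fingers, z is the direction in which the jaws open and shut, and the axes are right-handed (so a half turn about x gives the same grasp; the last joint's range is limited). The gripper opens to 94 mm and grips with 3 to 60 N. Pads are 16 mm wide; open, the fingers measure 119 mm over their backs; the gripper's body (75 mm by 177 mm) begins 78 mm behind the grasp point.
Start: joints at [-1.364, 0.3, 1.521, -0, 1.321, -0.067], TCP at [0.149, -0.53, 0.205] pointing down, gripper open.
Joint ranges: [-3.03, 3.03], [-0.79, 2.21], [0.23, 2.52], [-1.04, 4.18], [0, 3.07], [-2.55, 2.55]. Speed limits (rad/s): [2.22, 2.22, 2.57, 3.14, 3.14, 3.14].

## Interface

Orientations are given as [roll, pitch, yaw] about the fixed x, y, z axes, in that order (R = Rz(yaw) Ry(pitch) Rx(roll)).
In Python, from station import ctrl gives the robot as it stands. The module is installed in compiled form; this text tells all that it offers.
- The arm moves only by the tool servo_tool, never from a script. Its argument "motion" is one flat list of numbers, 4 for each row, row after row: the shift along the tool's x, y, z in mm, then the turn about the tool's x in degrees. In form: [dx, dy, dz, roll, dx, dy, dz, roll, ...]. A call has 1 to 20 rows; each row is the pose to reach, as a shift and turn from the pose commanded when the call began, along the tool's axes at that moment; what a row does not reach only later rows make up. A row lasts 1/8 s, in which the tool goes at most 62.5 mm and 10.7 degrees, less where a joint would pass 70% of its speed; a pose out of reach is approached as far as the arm can. A call with a gripper value outside its range is refused whole. "gripper" is the opening, from 0 (shut) to 1 (fully open), set as the call begins (left out, the last holds). The fingers move at their own pace and stop on an object; "force" is the grip in N (left out, the last holds). Time passes only in rows, so rows that repeat a pose let the fingers close. It gives the time, the measured TCP pose, the force and the opening at its end, in the units of the state.
- ctrl.get_obs(): the state, without advancing time (a new reading comes with each control period).
- ctrl.camera(name): name is "scene" or "side" or "wrist"; returns a dict with "color" (420x560x3 uint8, red, green, blue), "z_map" (420x560 float32, m along the optical axis (not along the pixel's ray), 0 where there is no reading), "fx", "fy", "cx", "cy" (pixels), "dist_coeffs" ([k1, k2, p1, p2, k3] as OpenCV has them; the pictures are not rectified), "rvec" (rotation vector, rad) and "tvec" (3), from world to camera coordinates, as OpenCV has them. Camera axes: x right, y down, z forward; pixel columns grow to the right and rows downward; lengths in m; the calibration is good to about 2 mm. A picture is of the moment at which its call begins.
- ctrl.hand_in(): hands the job in, once; it reports no verdict.
The state is a dict: "time_s": time; "qpos": joint angles; "joint_vel": joint speeds; "tau": joint torques, N m; "ee_pos": TCP position; "eef_rot": TCP orientation; "force": force on the tool from outside, world axes, zero at the start; "moment": the same for the moment, N m; "grip_width": finger opening in m.
Only numpy, scipy, OpenCV 4.12 (cv2) and the standard library are available. Lean on these libraries where they do the work, as an engineer would, in place of code of your own. Each camera call takes 0.05 s, during which the arm holds its last target.

## Working session

There is one attempt and no reset: what is moved stays moved. The work goes in short steps, Python scripts to look and compute and a tool call to move; the robot and the scene stay as the last step left them, time stands still between calls to the robot, and variables do not carry over. Pictures are saved under pics/ and viewed, and the job is handed in when it is done.

Besides the shell and the picture viewer there is one more tool, called as a command line: name --argument value ..., lists and objects as JSON in quotes. servo_tool: Moves the arm, as the interface text tells. Its arguments: {"type":"object","properties":{"motion":{"type":"array","items":{"type":"number"}},"gripper":{"type":"number"},"force":{"type":"number"}},"required":["motion"]}

```bash
mkdir -p pics
python3 - <<'E'
from station import ctrl
import cv2,pickle
o=ctrl.get_obs();print(o)
for n in("scene","side","wrist"):
    c=ctrl.camera(n);cv2.imwrite(f"pics/{n}0.png",c["color"][:,:,::-1]);pickle.dump(c,open(f"{n}0.pkl","wb"))
    print(n,c["fx"],c["cx"],c["dist_coeffs"],c["rvec"],c["tvec"])
E
```

```text
{'time_s': 0.0, 'qpos': array([-1.36359537e+00,  3.00502470e-01,  1.52159073e+00, -2.18575933e-05,
        1.32071495e+00, -6.66100403e-02]), 'joint_vel': array([-0.00084912,  0.00022826, -0.001074  , -0.00111539, -0.00060496,
       -0.00143871]), 'tau': array([ 2.09282807e-04, -5.31808734e+01, -3.52735376e+01,  7.07540126e-02,
        2.43670604e-02, -1.27353223e-04]), 'ee_pos': array([ 0.14865155, -0.52924797,  0.20486505]), 'eef_rot': array([3.09239854, 1.56958065, 1.79541863]), 'force': array([ 0.01314072, -0.41585276, -0.09001061]), 'moment': array([-0.06867856, -0.02579566, -0.0483768 ]), 'grip_width': 0.0936616129579098}
scene 448.08338214716133 278.28338698189503 [0.01049567 0.         0.         0.         0.        ] [ 0.84222431 -2.55067773  1.04183318] [0.37075013 0.22733697 1.05768438]
side 489.5294528949374 279.8691244374973 [-0.03871672  0.          0.          0.          0.        ] [ 0.17829227 -2.77133244  1.33414279] [0.45664847 0.09241039 1.2375251 ]
wrist 309.05637700713004 279.35314790531294 [-0.00853229  0.          0.          0.          0.        ] [-2.31778075  1.75720103  0.24849886] [-0.54949486 -0.02976065  0.39330601]
```

View pics/scene0.png

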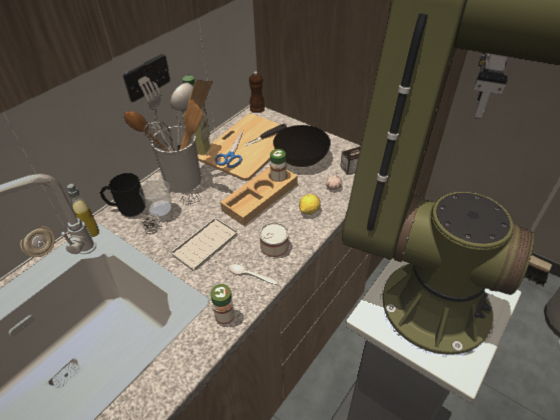

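View pics/side0.png

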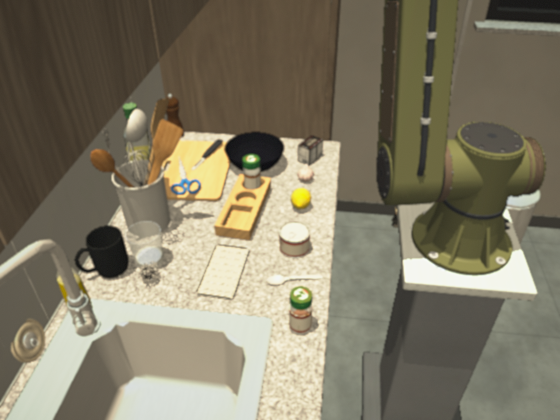

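View pics/wrist0.png

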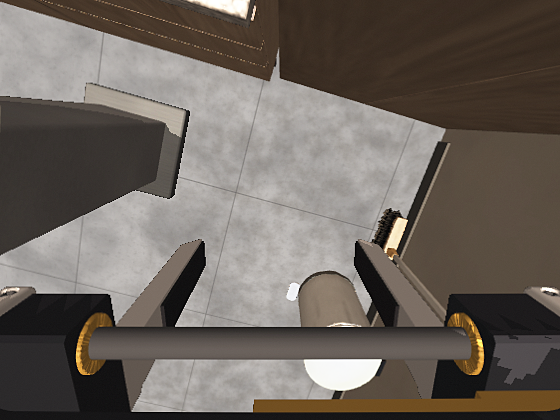

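```bash
cat > h.py <<'E'
import numpy as np,cv2,pickle
def cloud(c):
    R=cv2.Rodrigues(np.array(c["rvec"],float))[0];t=np.array(c["tvec"],float).reshape(3)
    H,W=c["z_map"].shape
    u,v=np.meshgrid(np.arange(W),np.arange(H))
    K=np.array([[c["fx"],0,c["cx"]],[0,c["fy"],c["cy"]],[0,0,1]])
    p=cv2.undistortPoints(np.stack([u,v],-1).reshape(-1,1,2).astype(float),K,np.array(c["dist_coeffs"])).reshape(H,W,2)
    z=c["z_map"]
    P=np.stack([p[...,0]*z,p[...,1]*z,z],-1)
    Pw=(P-t)@R
    Pw[z<=0]=np.nan
    return Pw
def topdown(cs,x0,x1,y0,y1,s=1000,zmax=0.3):
    # returns image: rows = x decreasing, cols = y decreasing (view from robot)
    H=int((x1-x0)*s);W=int((y1-y0)*s)
    im=np.zeros((H,W,3),np.uint8);zb=np.full((H,W),-9.)
    for c in cs:
        P=cloud(c).reshape(-1,3);C=c["color"].reshape(-1,3)
        ok=np.isfinite(P[:,0])&(P[:,2]<zmax)&(P[:,2]>-0.05)
        P=P[ok];C=C[ok]
        r=((x1-P[:,0])*s).astype(int);q=((y1-P[:,1])*s).astype(int)
        ok=(r>=0)&(r<H)&(q>=0)&(q<W)
        r,q,P,C=r[ok],q[ok],P[ok],C[ok]
        o=np.argsort(P[:,2])
        for i in o:
            if P[i,2]>=zb[r[i],q[i]]: zb[r[i],q[i]]=P[i,2];im[r[i],q[i]]=C[i][::-1]
    return im,zb
E
python3 - <<'E'
from h import *
cs=[pickle.load(open(f"{n}0.pkl","rb")) for n in("scene","side")]
for n,c in zip(("scene","side"),cs):
    im,zb=topdown([c],0.25,0.85,-0.55,0.55,s=700)
    m=(zb<-1).astype(np.uint8)
    im=cv2.dilate(im,np.ones((3,3)))*m[...,None]+im*(1-m[...,None])
    for k in range(-5,6):cv2.putText(im,f"{k/10}",(int((0.55-k/10)*700),10),0,.35,(0,255,255),1);cv2.line(im,(int((0.55-k/10)*700),0),(int((0.55-k/10)*700),420),(0,255,255),1)
    for k in range(3,9):cv2.line(im,(0,int((.85-k/10)*700)),(770,int((.85-k/10)*700)),(0,255,255),1);cv2.putText(im,f"{k/10}",(0,int((.85-k/10)*700)),0,.35,(0,255,255),1)
    cv2.imwrite(f"pics/td_{n}.png",im)
E
```

```text
(no output)
```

View pics/td_scene.png

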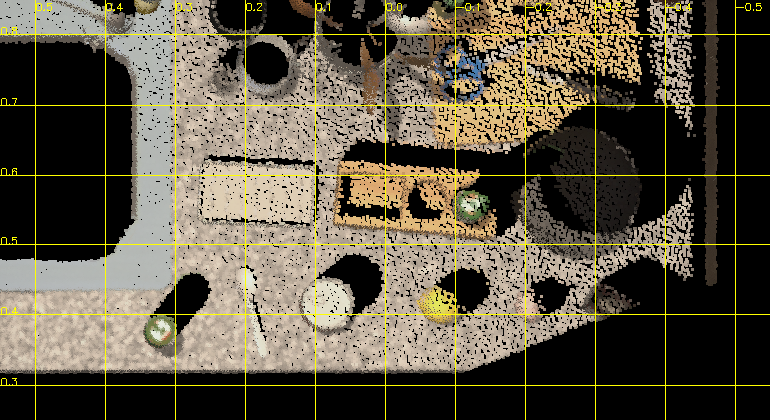

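View pics/td_side.png

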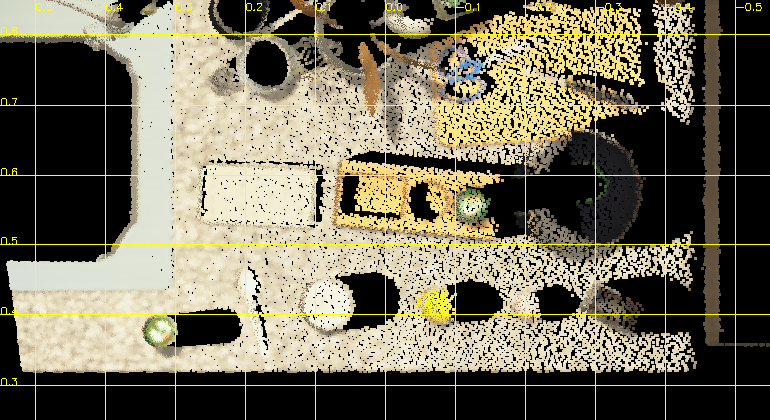

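```bash
python3 - <<'E'
from h import *
cs={n:pickle.load(open(f"{n}0.pkl","rb")) for n in("scene","side")}
reg=dict(carton=(.35,.5,-.4,-.255,.008),garlic=(.36,.46,-.24,-.15,.006),lemon=(.36,.47,-.13,-.02,.006),tin=(.36,.47,.03,.14,.02),jar=(.33,.42,.27,.36,.02),spoon=(.32,.49,.15,.24,.0025),stored=(.5,.62,-.15,-.085,.06),caddy=(.48,.66,-.17,.09,.03),bowl=(.45,.7,-.4,-.15,.02),tray=(.5,.65,.09,.29,.007))
for k,(a,b,c0,d,zm) in reg.items():
    for n,c in cs.items():
        P=cloud(c).reshape(-1,3)
        m=(P[:,0]>a)&(P[:,0]<b)&(P[:,1]>c0)&(P[:,1]<d)&(P[:,2]>zm)&(P[:,2]<.15)
        Q=P[m]
        if len(Q)==0: continue
        top=Q[Q[:,2]>np.percentile(Q[:,2],98)-.006]
        rect=cv2.minAreaRect(Q[:,:2].astype(np.float32));rt=cv2.minAreaRect(top[:,:2].astype(np.float32))
        f=lambda r:f"c({r[0][0]:.4f},{r[0][1]:.4f}) s({r[1][0]*1000:.0f},{r[1][1]*1000:.0f}) a{r[2]:.1f}"
        print(k,n,len(Q),"zmax %.3f"%Q[:,2].max(),f(rect),"TOP",len(top),f(rt))
for n,c in cs.items():
    P=cloud(c).reshape(-1,3);m=(P[:,0]>.33)&(P[:,0]<.5)&(P[:,1]>-.1)&(P[:,1]<.15)&(abs(P[:,2])<.01);print(n,"ground z",np.median(P[m][:,2]))
E
python3 - <<'E'
import cv2
a=cv2.imread('pics/scene0.png');cv2.imwrite('pics/crop1.png',cv2.resize(a[115:225,210:380],None,fx=4.6,fy=4.6,interpolation=2))
E
```

```text
carton scene 404 zmax 0.065 c(0.4533,-0.3047) s(114,80) a21.9 TOP 170 c(0.4507,-0.3064) s(107,80) a21.0
carton side 578 zmax 0.065 c(0.4342,-0.3105) s(144,76) a28.7 TOP 219 c(0.4374,-0.3114) s(139,71) a28.7
garlic scene 196 zmax 0.051 c(0.4133,-0.2062) s(46,42) a46.0 TOP 20 c(0.4132,-0.2101) s(10,23) a10.0
garlic side 198 zmax 0.049 c(0.4122,-0.1999) s(47,37) a10.6 TOP 18 c(0.4132,-0.2101) s(9,17) a4.7
lemon scene 353 zmax 0.061 c(0.4115,-0.0787) s(64,47) a58.9 TOP 90 c(0.4158,-0.0788) s(37,36) a44.7
lemon side 359 zmax 0.059 c(0.4155,-0.0766) s(58,50) a55.1 TOP 80 c(0.4175,-0.0778) s(36,35) a10.9
tin scene 769 zmax 0.060 c(0.4151,0.0839) s(75,78) a62.0 TOP 471 c(0.4154,0.0833) s(74,75) a73.4
tin side 842 zmax 0.061 c(0.4147,0.0831) s(73,78) a6.9 TOP 466 c(0.4151,0.0836) s(73,76) a4.9
jar scene 734 zmax 0.109 c(0.3751,0.3215) s(45,47) a24.9 TOP 293 c(0.3766,0.3207) s(43,45) a25.3
jar side 932 zmax 0.109 c(0.3778,0.3225) s(45,48) a31.8 TOP 324 c(0.3769,0.3209) s(42,46) a6.6
spoon scene 293 zmax 0.014 c(0.4050,0.1955) s(169,87) a0.6 TOP 108 c(0.4050,0.1936) s(121,26) a10.1
spoon side 2
[... 277 characters left out ...]
(46,44) a55.0
caddy scene 1453 zmax 0.122 c(0.5650,-0.0439) s(232,97) a85.2 TOP 138 c(0.5547,-0.1219) s(45,43) a64.9
caddy side 1583 zmax 0.122 c(0.5644,-0.0463) s(237,93) a84.8 TOP 143 c(0.5567,-0.1226) s(46,44) a55.0
bowl scene 1210 zmax 0.065 c(0.5937,-0.2590) s(214,216) a88.4 TOP 233 c(0.5755,-0.2748) s(176,184) a73.7
bowl side 1286 zmax 0.065 c(0.5856,-0.2563) s(202,230) a8.6 TOP 242 c(0.5770,-0.2780) s(180,188) a3.6
tray scene 302 zmax 0.016 c(0.5721,0.1840) s(166,92) a86.8 TOP 222 c(0.5714,0.1841) s(166,91) a86.8
tray side 289 zmax 0.015 c(0.5719,0.1838) s(169,89) a87.3 TOP 262 c(0.5719,0.1838) s(169,89) a87.3
scene ground z -0.00047943198527461206
side ground z -0.0007321982462557872
```

View pics/crop1.png

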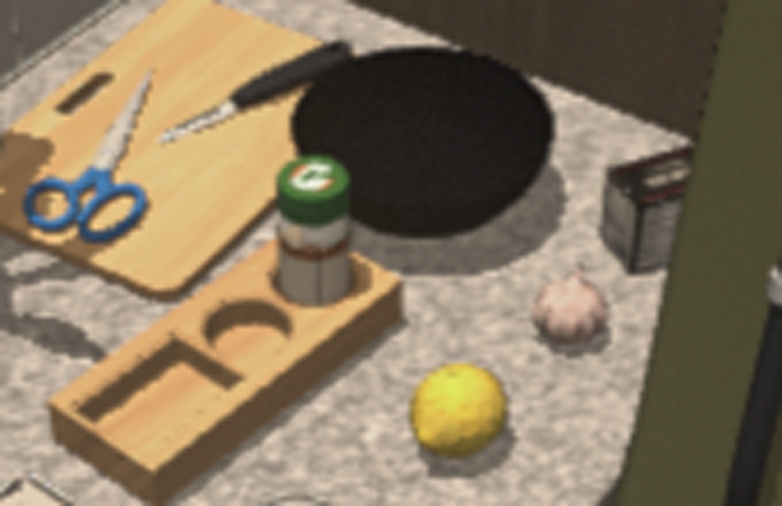

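```bash
cat >> h.py <<'E'
from scipy.spatial.transform import Rotation as Ro
def Rof(e): return Ro.from_euler('xyz',e).as_matrix()
def delta(o,tgt,jawdeg=None):
    """tool-frame shift mm to bring TCP to tgt; roll deg so tool z is at jawdeg (mod 180) in world"""
    R=Rof(o["eef_rot"]);d=R.T@(np.array(tgt)-o["ee_pos"])*1000
    z=R[:,2];cur=np.degrees(np.arctan2(z[1],z[0]));roll=0
    if jawdeg is not None:
        # rotation about tool x (down): positive turn -> world angle decreases
        roll=-((jawdeg-cur+90)%180-90)
    return d,cur,roll
def show(o,tgt,jaw=None):
    d,c,r=delta(o,tgt,jaw);print("shift",np.round(d,1),"curjaw %.1f roll %.1f (alt %.1f)"%(c,r,r-180*np.sign(r)),"q1 %.2f q6 %.3f"%(o["qpos"][0],o["qpos"][5]),"pos",np.round(o["ee_pos"],4),"t %.2f"%o["time_s"],"gw %.4f"%o["grip_width"],"F",np.round(o["force"],1))
E
python3 - <<'E'
from h import *
from station import ctrl
for n in("scene","side"):
    c=pickle.load(open(f"{n}0.pkl","rb"));P=cloud(c).reshape(-1,3)
    m=(P[:,0]>.35)&(P[:,0]<.475)&(P[:,1]>-.42)&(P[:,1]<-.255)&(P[:,2]>.053)&(P[:,2]<.1)
    Q=P[m];Q=Q[(Q[:,0]<.47-.0*Q[:,1])]
    print(n,len(Q),cv2.minAreaRect(Q[:,:2].astype(np.float32)));
    h,_,_=np.histogram2d(Q[:,0],Q[:,1],bins=[np.arange(.36,.48,.01),np.arange(-.39,-.25,.01)]);print(h.astype(int)[::-1,::-1])
o=ctrl.get_obs();print(Rof(o["eef_rot"]));show(o,(.39,-.25,.33))
E
```

```text
scene 175 ((0.4117756485939026, -0.3196219205856323), (0.06989917904138565, 0.05009385198354721), 61.036434173583984)
[[ 0  0  0  0  0  0  0  0  0  0  0  0  0  0]
 [ 0  0  0  0  0  0  0  0  0  0  0  0  0  0]
 [ 0  0  0  0  0  6  1  0  0  0  0  0  0  0]
 [ 0  0  0  0  7  6  7  4  2  0  0  0  0  0]
 [ 0  0  0  2  7  9  7  6  6  3  1  0  0  0]
 [ 0  0  1  5  9  5  7  4  7 10  2  1  0  0]
 [ 0  0  0  5  7  6  7  5  4  1  0  0  0  0]
 [ 0  0  0  0  2  7  6  0  0  0  0  0  0  0]
 [ 0  0  0  0  0  0  0  0  0  0  0  0  0  0]
 [ 0  0  0  0  0  0  0  0  0  0  0  0  0  0]
 [ 0  0  0  0  0  0  0  0  0  0  0  0  0  0]]
side 229 ((0.4090437591075897, -0.32543236017227173), (0.08190517872571945, 0.050138846039772034), 57.541465759277344)
[[0 0 0 0 0 0 0 0 0 0 0 0 0 0]
 [0 0 0 0 0 0 0 0 0 0 0 0 0 0]
 [0 0 0 0 2 5 2 0 0 0 0 0 0 0]
 [0 0 0 0 8 6 5 5 1 0 0 0 0 0]
 [0 0 0 2 9 7 4 5 6 3 0 0 0 0]
 [0 0 0 8 6 6 4 9 5 4 4 2 0 0]
 [0 0 0 5 7 6 5 5 4 5 7 3 0 0]
 [0 0 0 0 1 8 4 6 4 7 5 0 0 0]
 [0 0 0 0 0 0 1 9 5 5 3 0 0 0]
 [0 0 0 0 0 0 0 0 3 2 1 0 0 0]
 [0 0 0 0 0 0 0 0 0 0 0 0 0 0]]
[[-1.92473923e-04  9.62743635e-01  2.70415710e-01]
 [ 8.29789696e-04  2.70415775e-01 -9.62743278e-01]
 [-9.99999637e-01  3.90851937e-05 -8.50922734e-04]]
shift [-124.8  307.9 -203.8] curjaw -74.3 roll 0.0 (alt 0.0) q1 -1.36 q6 -0.067 pos [ 0.1487 -0.5293  0.205 ] t 0.15 gw 0.0941 F [-0.8 -0.1  0.9]
```

servo_tool --motion '[-60,20,-20,0,-100,80,-60,-8,-100,130,-95,-18,-100,180,-130,-28,-100,230,-165,-38,-100,280,-190,-42,-100,280,-190,-42]'

```text
time_s: 1.02
ee_pos: [0.3686, -0.2685, 0.3054]
eef_rot: [1.685, 1.571, 1.126]
force: [0.0, -1.4, -0.1]
grip_width: 0.0941
```

```bash
cat > look.py <<'E'
import sys
from h import *
from station import ctrl
tag=sys.argv[1]
for n in sys.argv[2:]:
    c=ctrl.camera(n);pickle.dump(c,open(f"{n}_{tag}.pkl","wb"));cv2.imwrite(f"pics/{n}_{tag}.png",c["color"][:,:,::-1])
E
python3 look.py 1 wrist scene
python3 - <<'E'
from h import *
from station import ctrl
o=ctrl.get_obs();show(o,(.41,-.325,.1),-32)
c=pickle.load(open("wrist_1.pkl","rb"));R=cv2.Rodrigues(c["rvec"])[0];print("cam",-R.T@c["tvec"])
for n in("wrist_1","scene_1"):
    P=cloud(pickle.load(open(n+".pkl","rb"))).reshape(-1,3)
    m=(P[:,0]>.35)&(P[:,0]<.475)&(P[:,1]>-.42)&(P[:,1]<-.255)&(P[:,2]>.053)&(P[:,2]<.08)
    Q=P[m]
    print(n,len(Q),np.median(Q[:,2]),cv2.minAreaRect(Q[:,:2].astype(np.float32)))
E
```

```text
shift [205.2 -23.3  65.4] curjaw -32.2 roll -0.2 (alt 179.8) q1 -0.71 q6 -0.152 pos [ 0.3672 -0.2704  0.3053] t 1.12 gw 0.0942 F [ 0.1 -0.5  0.2]
cam [ 0.41070552 -0.20049112  0.48629214]
wrist_1 1666 0.06196205898817525 ((0.4105772078037262, -0.3263539671897888), (0.0751214474439621, 0.04564321041107178), 59.54236602783203)
scene_1 90 0.05886578565381982 ((0.4282974600791931, -0.30301207304000854), (0.0303597804158926, 0.05520637333393097), 30.31850814819336)
```

View pics/wrist_1.png

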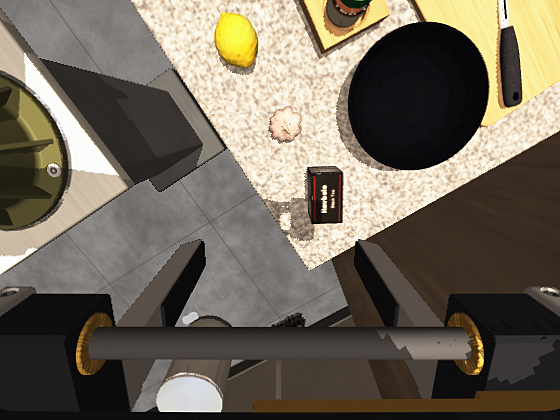

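servo_tool --motion '[40,-15,40,-1,95,-24,66.5,-1.7,155,-24,66.5,-1.7,210,-24,66.5,-1.7,250,-24,66.5,-1.7,272,-24,66.5,-1.7,272,-24,66.5,-1.7]' --gripper 1

```text
time_s: 2.0
ee_pos: [0.4086, -0.3273, 0.0321]
eef_rot: [2.978, 1.568, 2.441]
force: [1.4, 0.9, -0.2]
grip_width: 0.094
```

servo_tool --motion '[0,0,0,0,0,0,0,0,0,0,0,0,0,0,0,0]' --gripper 0.35 --force 15

```text
time_s: 2.5
ee_pos: [0.4104, -0.3268, 0.0338]
eef_rot: [-0.224, 1.57, -0.758]
force: [-0.7, 0.8, -0.2]
grip_width: 0.0573
```

```bash
python3 look.py 2 wrist
python3 - <<'E'
from h import *
from station import ctrl
a=np.radians(85);ux=np.array([np.sin(a),-np.cos(a)]);uy=np.array([np.cos(a),np.sin(a)])
print("bay",np.array([.5645,-.045])+.063*uy)
o=ctrl.get_obs();show(o,(.57,.018,.15),-5)
E
```

```text
bay [0.56999081 0.01776027]
shift [-116.4  378.   -38.1] curjaw -30.6 roll -25.6 (alt 154.4) q1 -0.74 q6 -0.208 pos [ 0.4104 -0.3267  0.0337] t 2.55 gw 0.0535 F [-0.3  0.1  0.5]
```

View pics/wrist_2.png

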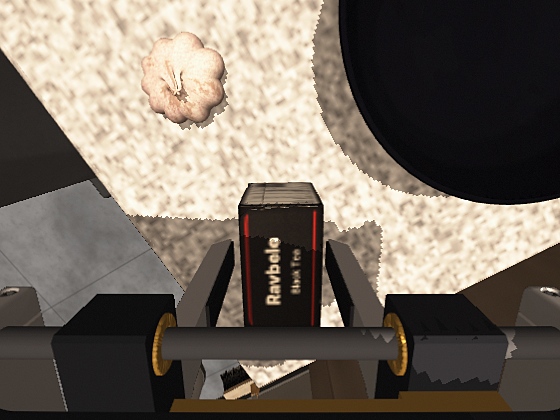

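servo_tool --motion '[0,0,0,0,0,0,0,0,-2,0,0,0,-30,0,0,0,-85,0,0,0,-140,20,0,0,-170,70,-5,-4,-170,130,-12,-9,-170,190,-18,-13,-170,250,-25,-18,-170,310,-31,-22,-170,360,-36,-25,-170,378,-38,-25.6,-170,378,-38,-25.6]' --gripper 0.35 --force 15

```text
time_s: 4.3
ee_pos: [0.57, 0.0182, 0.2031]
eef_rot: [-2.858, 1.57, -2.945]
force: [-1.4, -0.3, -0.8]
grip_width: 0.0472
```

```bash
python3 look.py 3 wrist scene side
python3 - <<'E'
from h import *
from station import ctrl
o=ctrl.get_obs();show(o,(.57,.018,.046),-5)
for n in("wrist_3","scene_3","side_3"):
    P=cloud(pickle.load(open(n+".pkl","rb"))).reshape(-1,3)
    m=(P[:,0]>.48)&(P[:,0]<.66)&(P[:,1]>-.19)&(P[:,1]<.085)&(P[:,2]>.03)&(P[:,2]<.045)
    Q=P[m]; print(n,len(Q),np.median(Q[:,2]),cv2.minAreaRect(Q[:,:2].astype(np.float32)))
E
```

```text
shift [157.5   1.5   0.2] curjaw -5.1 roll -0.1 (alt 179.9) q1 -0.04 q6 0.054 pos [0.5697 0.0166 0.2035] t 4.45 gw 0.0474 F [-0.1  0.5 -0.9]
wrist_3 1559 0.038423880082606963 ((0.5722993612289429, 0.0391903892159462), (0.05924211069941521, 0.09213777631521225), 84.6045913696289)
scene_3 1033 0.03586707688763589 ((0.5626802444458008, -0.05764657258987427), (0.26135528087615967, 0.09849777817726135), 84.33428192138672)
side_3 1058 0.03567977977515077 ((0.5648775696754456, -0.04354638606309891), (0.23379357159137726, 0.09342552721500397), 84.80574035644531)
```

View pics/wrist_3.png

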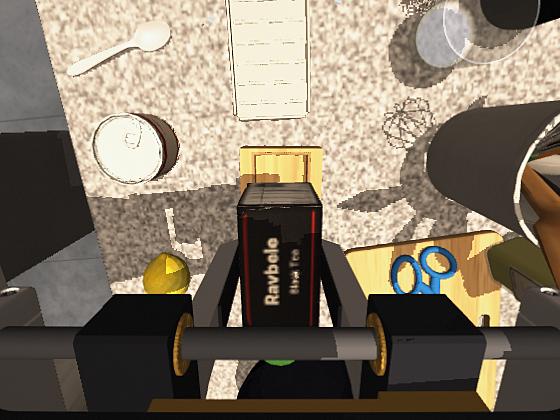

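View pics/scene_3.png

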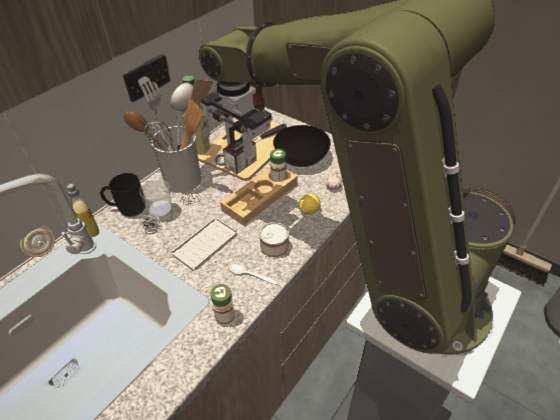

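servo_tool --motion '[50,1,0.8,0,100,1,0.8,0,120,1,0.8,0,130,1,0.8,0,138,1,0.8,0,145,1,0.8,0,151,1,0.8,0,155.5,1,0.8,0,155.5,1,0.8,0]'

```text
time_s: 5.58
ee_pos: [0.5708, 0.0189, 0.0477]
eef_rot: [-3.056, 1.57, 3.14]
force: [0.2, -0.1, -0.1]
grip_width: 0.0475
```

```bash
python3 look.py 4 wrist side
python3 - <<'E'
from h import *
from station import ctrl
o=ctrl.get_obs();show(o,(.5705,.0174,.048),-5)
a=cv2.imread('pics/side_4.png');cv2.imwrite('pics/crop4.png',cv2.resize(a[120:260,190:350],None,fx=4,fy=4,interpolation=2))
E
```

```text
shift [ 0.1 -1.6 -0.4] curjaw -5.0 roll -0.0 (alt 180.0) q1 -0.03 q6 0.056 pos [0.5711 0.0189 0.0481] t 5.67 gw 0.0474 F [-0.6  0.  -0.4]
```

View pics/wrist_4.png

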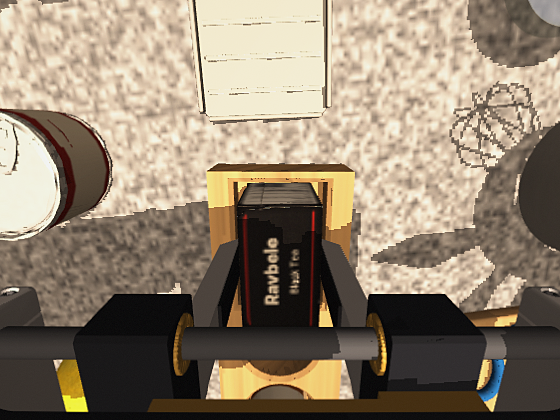

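View pics/crop4.png

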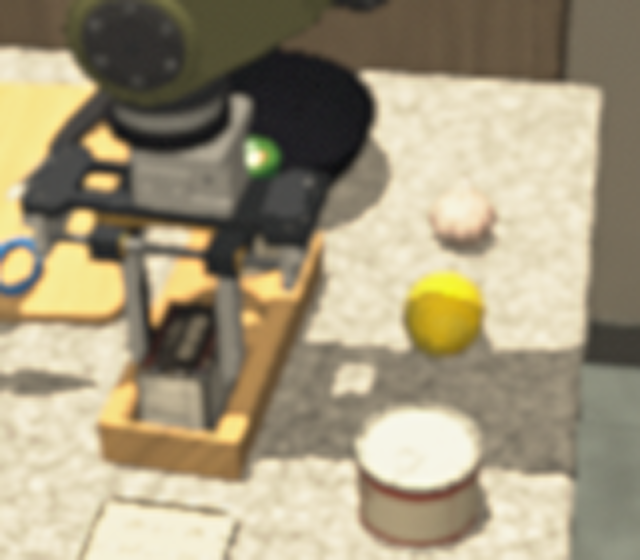

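servo_tool --motion '[1,0,0,0,1,0,0,0,1,0,0,0,1,0,0,0,-20,0,0,0,-80,0,0,0,-140,0,0,0,-160,40,-30,0,-165,90,-70,0,-165,140,-108,0,-165,190,-147,0,-165,240,-185,0,-165,265,-200,0,-165,265,-200,0]' --gripper 0.8

```text
time_s: 7.42
ee_pos: [0.3939, 0.3017, 0.213]
eef_rot: [1.187, 1.571, 1.102]
force: [0.5, 0.3, -0.7]
grip_width: 0.075
```

```bash
python3 look.py 5 wrist side scene
python3 - <<'E'
from h import *
from station import ctrl
o=ctrl.get_obs();show(o,(.3768,.3208,.076),-5)
for n in("wrist_5","scene_5","side_5"):
    P=cloud(pickle.load(open(n+".pkl","rb"))).reshape(-1,3)
    m=(P[:,0]>.33)&(P[:,0]<.43)&(P[:,1]>.27)&(P[:,1]<.37)&(P[:,2]>.1)&(P[:,2]<.115)
    Q=P[m]
    if len(Q)>5: print(n,len(Q),np.median(Q[:,2]),cv2.minEnclosingCircle(Q[:,:2].astype(np.float32)))
    m=(P[:,0]>.5)&(P[:,0]<.63)&(P[:,1]>-.03)&(P[:,1]<.085)&(P[:,2]>.06)&(P[:,2]<.09)
    Q=P[m]
    if len(Q)>5: print(n,'carton',len(Q),np.median(Q[:,2]),cv2.minAreaRect(Q[:,:2].astype(np.float32)))
E
```

```text
shift [136.9  19.4 -20.3] curjaw -5.0 roll -0.0 (alt 180.0) q1 0.57 q6 0.663 pos [0.3953 0.2997 0.2129] t 7.58 gw 0.0749 F [ 0.2 -0.1  0.1]
wrist_5 1736 0.1072209836818932 ((0.3769944906234741, 0.32003745436668396), 0.022882966324687004)
scene_5 306 0.105334727705366 ((0.3760594427585602, 0.32013440132141113), 0.023745030164718628)
scene_5 carton 395 0.07231469908034006 ((0.5692955255508423, 0.022684216499328613), (0.07597944140434265, 0.04870215803384781), 84.90770721435547)
side_5 333 0.10457664970357017 ((0.3777691125869751, 0.3209470808506012), 0.023465147241950035)
side_5 carton 376 0.07186287891632678 ((0.5704988837242126, 0.02153877727687359), (0.07807795703411102, 0.046180639415979385), 85.72348022460938)
```

View pics/scene_5.png

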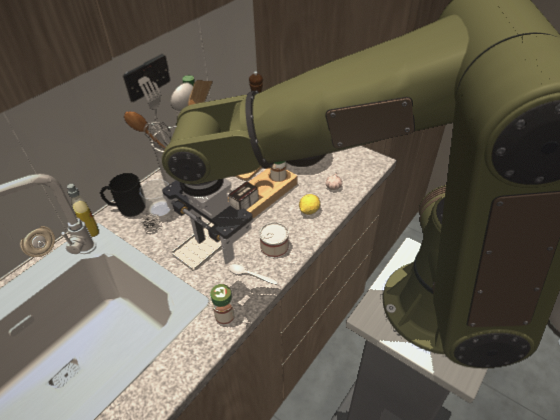

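View pics/wrist_5.png

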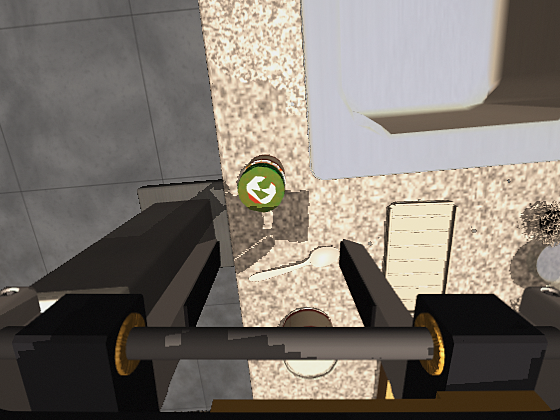

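servo_tool --motion '[0,19,-20,0,40,19,-20,0,90,19,-20,0,125,19,-20,0,137,19,-20,0,137,19,-20,0]'

```text
time_s: 8.32
ee_pos: [0.3771, 0.3206, 0.0763]
eef_rot: [-2.366, 1.571, -2.454]
force: [0.4, 0.2, 0.4]
grip_width: 0.0752
```

servo_tool --motion '[0,0,0,0,0,0,0,0,0,0,0,0,0,0,0,0,0,0,0,0]' --gripper 0.3 --force 18

```text
time_s: 8.95
ee_pos: [0.3768, 0.3212, 0.0763]
eef_rot: [0.75, 1.57, 0.663]
force: [0.9, -1.1, 5.3]
grip_width: 0.045
```

Run:
```python
from h import *
from station import ctrl
a=np.radians(84.9);uy=np.array([np.cos(a),np.sin(a)])
w=np.array([.5649,-.0453])-.0165*uy;print(w)
o=ctrl.get_obs();show(o,(w[0],w[1],.25),-5)
```

```text
[ 0.56343324 -0.06173468]
shift [-173.7 -365.1  219.4] curjaw -5.0 roll -0.0 (alt 180.0) q1 0.63 q6 0.719 pos [0.3768 0.3212 0.0763] t 8.95 gw 0.0450 F [ 0.9 -1.1  5.3]
```

servo_tool --motion '[-3,0,0,0,-40,0,0,0,-95,0,0,0,-150,-20,12,0,-175,-75,45,0,-175,-128,77,0,-175,-180,108,0,-175,-233,140,0,-175,-285,172,0,-175,-335,202,0,-175,-360,217,0,-175,-364.5,219.4,0,-175,-364.5,219.4,0]'

```text
time_s: 10.58
ee_pos: [0.563, -0.0608, 0.2507]
eef_rot: [2.8, 1.57, 2.713]
force: [-0.0, 0.4, -0.9]
grip_width: 0.0448
```

```bash
python3 look.py 6 wrist side scene
python3 - <<'E'
from h import *
from station import ctrl
o=ctrl.get_obs();show(o,(.5634,-.061,.09),-5)
c=pickle.load(open("wrist_6.pkl","rb"))
# render topdown of wrist only, caddy
im,zb=topdown([c],.48,.66,-.17,.09,s=2000,zmax=.1);m=(zb<-1).astype(np.uint8)
im=cv2.dilate(im,np.ones((5,5)))*m[...,None]+im*(1-m[...,None])
# overlay expected model
a=np.radians(84.9);uy=np.array([np.cos(a),np.sin(a)]);ux=np.array([uy[1],-uy[0]]);C=np.array([.5649,-.0453])
f=lambda p:(int((.09-p[1])*2000),int((.66-p[0])*2000))
cv2.circle(im,f(C-.0165*uy),56,(0,0,255),1);cv2.circle(im,f(C-.0795*uy),56,(0,0,255),1)
for cy,hx,hy in((.063,.03,.0445),(0,.046,.1145)):
    pts=np.array([f(C+cy*uy+sx*hx*ux+sy*hy*uy) for sx,sy in((1,1),(1,-1),(-1,-1),(-1,1))]);cv2.polylines(im,[pts],True,(0,0,255))
c=pickle.load(open("scene0.pkl","rb"));im2,zb=topdown([c],.48,.66,-.17,.09,s=2000,zmax=.045);im2=cv2.dilate(im2,np.ones((5,5)))
cv2.circle(im2,f(C-.0165*uy),56,(0,0,255),1);cv2.circle(im2,f(C-.0795*uy),56,(0,0,255),1)
for cy,hx,hy in((.063,.03,.0445),(0,.046,.1145)):
    pts=np.array([f(C+cy*uy+sx*hx*ux+sy*hy*uy) for sx,sy in((1,1),(1,-1),(-1,-1),(-1,1))]);cv2.polylines(im2,[pts],True,(0,0,255))
cv2.imwrite("pics/cad6.png",cv2.resize(np.vstack([im,im2]),None,fx=.8,fy=.8))
E
```

```text
shift [161.2  -0.8   0.4] curjaw -4.9 roll 0.1 (alt -179.9) q1 -0.17 q6 -0.085 pos [ 0.5631 -0.0602  0.2512] t 10.72 gw 0.0448 F [ 0.1 -1.2 -1.7]
```

View pics/cad6.png

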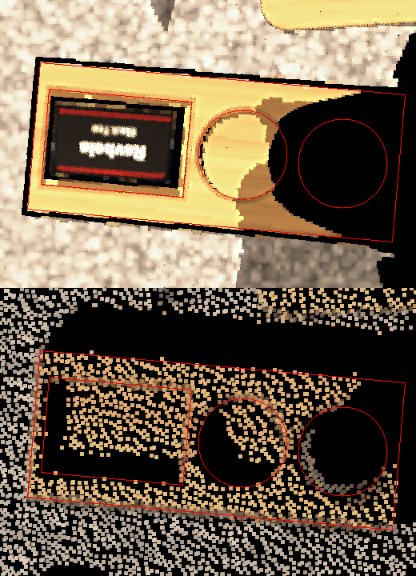

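View pics/scene_6.png

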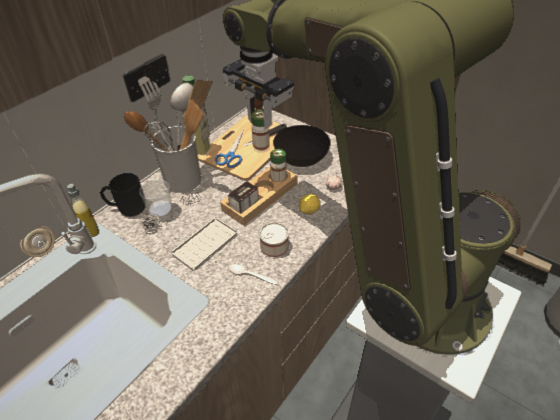

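servo_tool --motion '[50,-0.8,-0.2,0,100,-0.8,-0.2,0,125,-0.8,-0.2,0,135,-0.8,-0.2,0,143,-0.8,-0.2,0,150,-0.8,-0.2,0,156,-0.8,-0.2,0,160.5,-0.8,-0.2,0,160.5,-0.8,-0.2,0]'

```text
time_s: 11.85
ee_pos: [0.563, -0.062, 0.0903]
eef_rot: [3.009, 1.571, 2.921]
force: [-0.6, -0.4, -0.9]
grip_width: 0.0448
```

```bash
python3 look.py 7 side
python3 - <<'E'
from h import *
from station import ctrl
o=ctrl.get_obs();show(o,(.5628,-.061,.0893),-5)
a=cv2.imread('pics/side_7.png');cv2.imwrite('pics/crop7.png',cv2.resize(a[120:260,190:350],None,fx=4,fy=4,interpolation=2))
E
```

```text
shift [ 1.2  1.  -0.4] curjaw -5.0 roll -0.0 (alt 180.0) q1 -0.17 q6 -0.087 pos [ 0.5631 -0.0621  0.0905] t 11.90 gw 0.0448 F [ 0.1 -0.5 -2.1]
```

View pics/crop7.png

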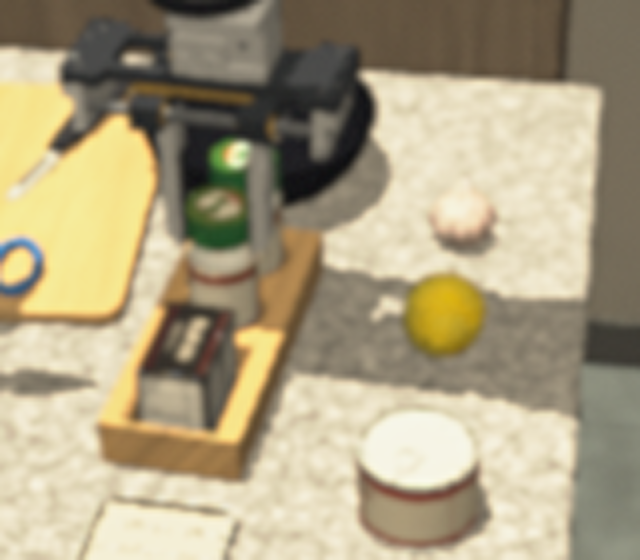

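servo_tool --motion '[1,0,0,0,1,0,0,0,1,0,0,0,1,0,0,0,-30,0,0,0,-90,0,0,0,-140,0,-30,0,-140,-10,-90,0,-140,-10,-125,0,-140,-10,-125,0]' --gripper 0.75

```text
time_s: 13.15
ee_pos: [0.4365, -0.061, 0.2312]
eef_rot: [-0.129, 1.569, -0.217]
force: [-0.1, -0.3, 0.1]
grip_width: 0.0706
```

```bash
python3 look.py 8 scene side wrist
python3 - <<'E'
from h import *
from station import ctrl
o=ctrl.get_obs();show(o,(.414,-.078,.2))
for n in("wrist_1","scene_8","side_8","wrist_8"):
    c=pickle.load(open(n+".pkl","rb"));P=cloud(c).reshape(-1,3);C=c["color"].reshape(-1,3).astype(int)
    for k,(a,b,c0,d,zm) in dict(lemon=(.35,.48,-.14,-.02,.015),garlic=(.36,.46,-.25,-.15,.012),jar=(.53,.6,-.095,-.03,.105),stored=(.53,.6,-.16,-.095,.105)).items():
        m=(P[:,0]>a)&(P[:,0]<b)&(P[:,1]>c0)&(P[:,1]<d)&(P[:,2]>zm)&(P[:,2]<.13)
        Q=P[m]
        if len(Q)<20: continue
        print(n,k,len(Q),"z %.4f"%np.percentile(Q[:,2],99),np.round(np.array(cv2.minAreaRect(Q[:,:2].astype(np.float32))[0]+cv2.minAreaRect(Q[:,:2].astype(np.float32))[1]),4),cv2.minAreaRect(Q[:,:2].astype(np.float32))[2])
E
```

```text
shift [ 30.6 -18.9 -22.8] curjaw -5.0 roll 0.0 (alt 0.0) q1 -0.22 q6 -0.134 pos [ 0.4384 -0.0612  0.2306] t 13.30 gw 0.0707 F [0.8 0.4 0.9]
wrist_1 lemon 1881 z 0.0598 [ 0.4154 -0.0841  0.0597  0.058 ] 42.18693542480469
wrist_1 garlic 862 z 0.0508 [ 0.4139 -0.2097  0.0483  0.0452] 53.154598236083984
wrist_1 stored 121 z 0.1201 [ 0.5455 -0.1417  0.0055  0.0273] 56.025123596191406
scene_8 lemon 347 z 0.0578 [ 0.413  -0.0781  0.0609  0.051 ] 45.06548309326172
scene_8 garlic 189 z 0.0467 [ 0.4114 -0.2032  0.0446  0.0392] 32.48918533325195
scene_8 jar 181 z 0.1212 [ 0.5629 -0.0612  0.0443  0.0446] 7.790169715881348
scene_8 stored 176 z 0.1229 [ 0.5562 -0.1224  0.0438  0.0476] 29.667808532714844
side_8 lemon 349 z 0.0584 [ 0.4156 -0.073   0.0532  0.0541] 87.41166687011719
side_8 garlic 189 z 0.0467 [ 0.4141 -0.2018  0.0473  0.0375] 0.15946590900421143
side_8 jar 194 z 0.1210 [ 0.5622 -0.0608  0.0419  0.0454] 9.743413925170898
side_8 stored 181 z 0.1208 [ 0.5572 -0.121   0.0447  0.0456] 74.67637634277344
wrist_8 lemon 1786 z 0.0599 [ 0.4161 -0.0825  0.0612  0.0569] 46.60793685913086
wrist_8 garlic 910 z 0.0509 [ 0.415  -0.2074  0.0425  0.0485] 73.02106475830078
wrist_8 jar 1878 z 0.1219 [ 0.5631 -0.0627  0.0443  0.0458] 72.2030029296875
wrist_8 stored 1648 z 0.1218 [ 0.5563 -0.1242  0.0448  0.0454] 7.60038423538208
```

View pics/scene_8.png

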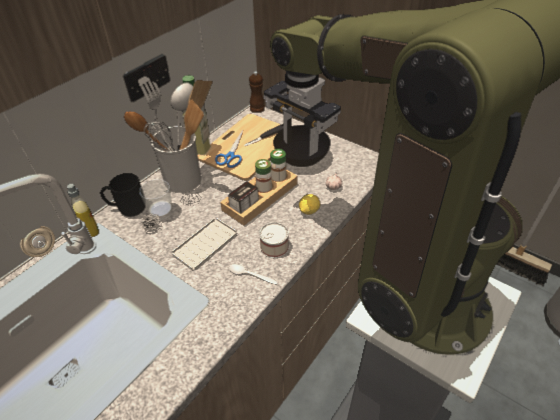

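View pics/wrist_8.png

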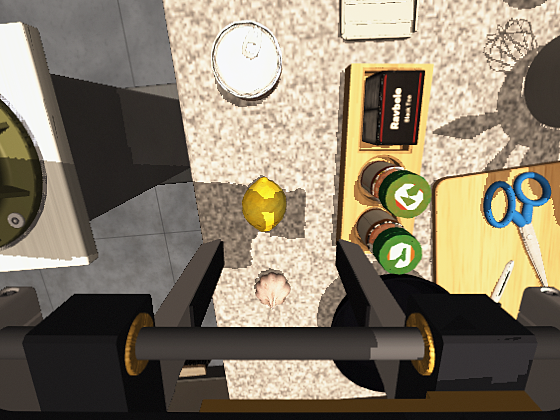

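Run:
```python
from h import *
from scipy.optimize import least_squares
from station import ctrl
for n in("wrist_1","scene_8","side_8","scene0","side0"):
    c=pickle.load(open(n+".pkl","rb"));P=cloud(c).reshape(-1,3)
    m=(P[:,0]>.455)&(P[:,0]<.7)&(P[:,1]>-.4)&(P[:,1]<-.17)&(P[:,2]>.058)&(P[:,2]<.067)
    Q=P[m]
    if len(Q)<20: continue
    r=least_squares(lambda p:np.hypot(Q[:,0]-p[0],Q[:,1]-p[1])-.0905,[.576,-.277],loss='soft_l1',f_scale=.002)
    print(n,len(Q),r.x,np.std(r.fun))
c=pickle.load(open("wrist_8.pkl","rb"));hsv=cv2.cvtColor(c["color"],cv2.COLOR_RGB2HSV)
m=((hsv[...,0]>20)&(hsv[...,0]<33)&(hsv[...,1]>170)).astype(np.uint8);m[:,:220]=0;m[:,310:]=0;m[:165]=0;m[240:]=0
k=max(cv2.findContours(m,0,1)[0],key=cv2.contourArea);print(cv2.fitEllipse(k))
o=ctrl.get_obs();show(o,(.4155,-.080,.01),-1)
```

```text
wrist_1 2137 [ 0.5748601  -0.27462352] 0.0016513154727450727
scene_8 140 [ 0.57603526 -0.27221823] 0.001986418522545857
side_8 180 [ 0.57635275 -0.2723998 ] 0.0025619463554250343
scene0 168 [ 0.57599011 -0.27198258] 0.0020482509060165445
side0 171 [ 0.57582071 -0.27258129] 0.002235063507107555
((263.6504211425781, 204.1514129638672), (42.23098373413086, 50.9088134765625), 5.39931058883667)
shift [220.6 -20.8 -21.2] curjaw -5.0 roll -4.0 (alt 176.0) q1 -0.22 q6 -0.134 pos [ 0.4384 -0.0612  0.2306] t 13.30 gw 0.0707 F [0.8 0.4 0.9]
```

servo_tool --motion '[0,-20.8,-21.2,0,40,-20.8,-21.2,0,95,-20.8,-21.2,0,150,-20.8,-21.2,0,195,-20.8,-21.2,0,220,-20.8,-21.2,0,220,-20.8,-21.2,0]' --gripper 1

```text
time_s: 14.18
ee_pos: [0.4142, -0.0797, 0.0088]
eef_rot: [2.955, 1.567, 2.867]
force: [0.5, -0.9, 1.2]
grip_width: 0.094
```

servo_tool --motion '[0,0,0,0,0,0,0,0,0,0,0,0,0,0,0,0,0,0,0,0]' --gripper 0.4 --force 14

```text
time_s: 14.8
ee_pos: [0.415, -0.08, 0.0108]
eef_rot: [-0.189, 1.57, -0.277]
force: [-1.8, -0.2, 5.5]
grip_width: 0.0554
```

```bash
python3 look.py 9 wrist
python3 - <<'E'
from h import *
from station import ctrl
o=ctrl.get_obs();show(o,(.5758,-.291,.2),-5)
E
```

```text
shift [-189.1 -196.1  178.8] curjaw -5.0 roll -0.0 (alt 180.0) q1 -0.28 q6 -0.190 pos [ 0.4149 -0.08    0.0108] t 14.85 gw 0.0559 F [-0.5  0.2  6.2]
```

View pics/wrist_9.png

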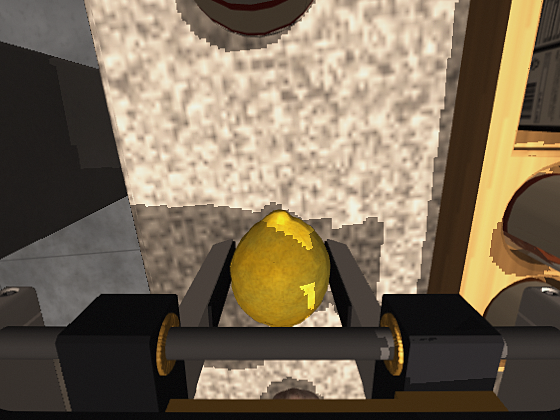

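servo_tool --motion '[-3,0,0,0,-40,0,0,0,-95,0,0,0,-150,-15,14,0,-189,-60,55,0,-189,-105,96,0,-189,-150,137,0,-189,-190,173,0,-189,-196,178.8,0,-150,-196,178.8,0,-100,-196,178.8,0,-60,-196,178.8,0,-35,-196,178.8,0,-22,-196,178.8,0,-16,-196,178.8,0,-16,-196,178.8,0]'

```text
time_s: 16.85
ee_pos: [0.5759, -0.2908, 0.0271]
eef_rot: [-0.426, 1.57, -0.513]
force: [0.3, -0.7, -0.9]
grip_width: 0.0557
```

```bash
python3 look.py 10 wrist side
python3 - <<'E'
from h import *
from station import ctrl
o=ctrl.get_obs();show(o,(.5758,-.291,.2),-5)
E
```

```text
shift [-1.725e+02 -1.000e-01 -1.000e-01] curjaw -5.0 roll -0.0 (alt 180.0) q1 -0.52 q6 -0.437 pos [ 0.5761 -0.291   0.0275] t 16.95 gw 0.0556 F [-0.3  0.2 -0.6]
```

View pics/wrist_10.png

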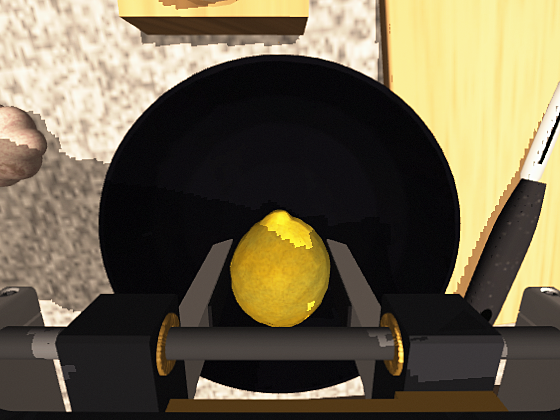

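Lemon is held inside the bowl, clear of the walls. Lower slightly, release, lift toward the garlic.

servo_tool --motion '[3,0,0,0,3,0,0,0,3,0,0,0,3,0,0,0,-20,0,0,0,-70,0,0,0,-130,0,0,0,-172,0,-40,0,-172,20,-90,0,-172,20,-120,0,-172,20,-120,0]' --gripper 0.74

```text
time_s: 18.32
ee_pos: [0.4569, -0.2604, 0.1993]
eef_rot: [-0.546, 1.57, -0.634]
force: [0.7, 0.2, -0.1]
grip_width: 0.07
```

```bash
python3 look.py 11 wrist side scene
python3 - <<'E'
from h import *
from station import ctrl
o=ctrl.get_obs();show(o,(.4140,-.2085,.006),-5)
for n in("wrist_11","scene_11","side_11"):
    c=pickle.load(open(n+".pkl","rb"));P=cloud(c).reshape(-1,3);C=c["color"].reshape(-1,3).astype(int)
    m=(P[:,0]>.36)&(P[:,0]<.46)&(P[:,1]>-.25)&(P[:,1]<-.15)&(P[:,2]>.035)&(P[:,2]<.06);Q=P[m]
    if len(Q):print(n,"garlic",len(Q),Q[:,2].max(),np.median(Q,0), Q[Q[:,2]>.044].mean(0))
    m=(np.hypot(P[:,0]-.576,P[:,1]+.273)<.09)&(C[:,0]>C[:,2]+60)&(P[:,2]>.005);Q=P[m]
    if len(Q):print(n,"lemon",len(Q),cv2.minAreaRect(Q[:,:2].astype(np.float32)),Q[:,2].max())
E
```

```text
shift [192.5  48.  -49. ] curjaw -5.0 roll -0.0 (alt 180.0) q1 -0.59 q6 -0.499 pos [ 0.4586 -0.2606  0.1985] t 18.48 gw 0.0695 F [-0.  -0.4 -0.2]
wrist_11 garlic 740 0.053151340588703085 [ 0.41462195 -0.21055721  0.03897083] [ 0.41369362 -0.21307659  0.0474859 ]
wrist_11 lemon 2781 ((0.585166871547699, -0.24979500472545624), (0.13507966697216034, 0.14430369436740875), 41.8392219543457) 0.32863794350468173
scene_11 garlic 47 0.04927813999599262 [ 0.41197071 -0.2078436   0.03955236] [ 0.41266732 -0.2131567   0.04645883]
scene_11 lemon 256 ((0.5640889406204224, -0.2766653597354889), (0.05865906924009323, 0.1509578973054886), 39.248844146728516) 0.31492452784534025
side_11 garlic 51 0.04982889182491146 [ 0.41254448 -0.20697814  0.0388206 ] [ 0.4129341  -0.21033448  0.04741485]
side_11 lemon 340 ((0.5851329565048218, -0.2893257141113281), (0.1660909503698349, 0.12734384834766388), 9.295212745666504) 0.3267871236982144
```

View pics/wrist_11.png

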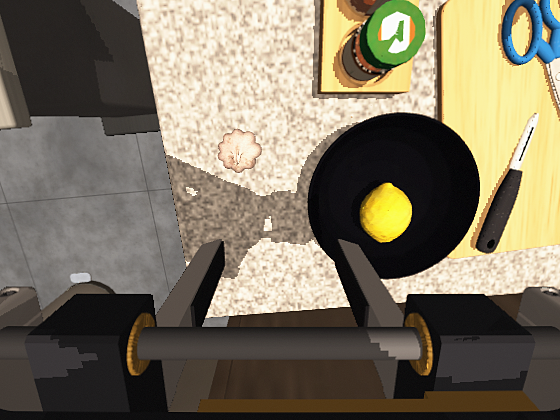

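View pics/side_11.png

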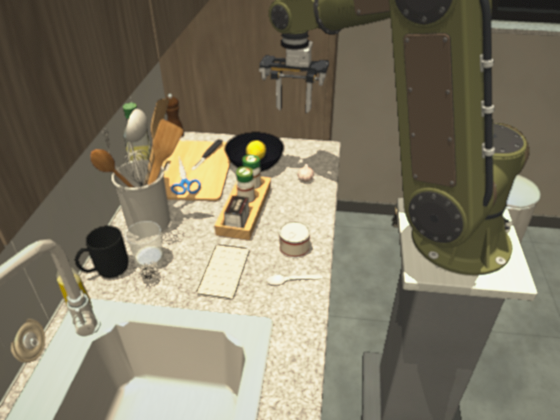

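servo_tool --motion '[0,48,-49.5,0,40,48,-49.5,0,95,48,-49.5,0,150,48,-49.5,0,180,48,-49.5,0,192,48,-49.5,0,192,48,-49.5,0]' --gripper 0.95

```text
time_s: 19.35
ee_pos: [0.4132, -0.2083, 0.0063]
eef_rot: [2.648, 1.57, 2.561]
force: [0.0, -0.5, -0.2]
grip_width: 0.0896
```

servo_tool --motion '[0,0,0,0,0,0,0,0,0,0,0,0,0,0,0,0,0,0,0,0,0,0,0,0]' --gripper 0.35 --force 7

```text
time_s: 20.1
ee_pos: [0.4129, -0.2083, 0.0066]
eef_rot: [-0.521, 1.571, -0.608]
force: [-0.3, 0.1, 3.1]
grip_width: 0.049
```

```bash
python3 look.py 12 wrist
python3 - <<'E'
from h import *
from station import ctrl
o=ctrl.get_obs();show(o,(.5758,-.234,.2),-5)
E
```

```text
shift [-193.4  -11.4  164.6] curjaw -5.0 roll -0.0 (alt 180.0) q1 -0.55 q6 -0.459 pos [ 0.4129 -0.2083  0.0066] t 20.15 gw 0.0490 F [-0.8  0.3  5. ]
```

View pics/wrist_12.png

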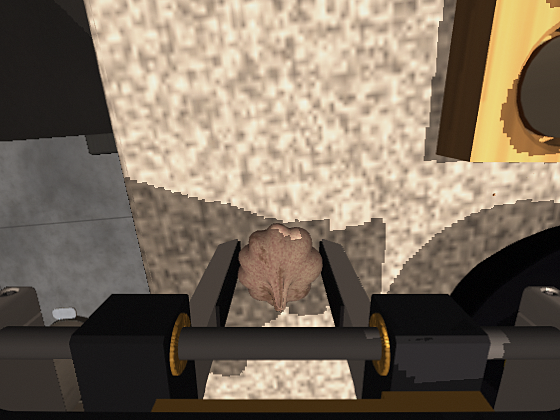

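servo_tool --motion '[-3,0,0,0,-40,0,0,0,-95,0,0,0,-140,-2,20,0,-150,-6,70,0,-150,-9,120,0,-150,-11,160,0,-150,-11,164.6,0,-110,-11,164.6,0,-70,-11,164.6,0,-48,-11,164.6,0,-36,-11,164.6,0,-33,-11,164.6,0,-33,-11,164.6,0]'

```text
time_s: 21.9
ee_pos: [0.576, -0.2337, 0.0403]
eef_rot: [-0.325, 1.57, -0.412]
force: [0.1, 0.6, 0.1]
grip_width: 0.0491
```

```bash
python3 look.py 13 wrist
python3 - <<'E'
from h import *
from station import ctrl
o=ctrl.get_obs();show(o,(.5758,-.234,.2),-5)
E
```

```text
shift [-1.596e+02 -3.000e-01 -1.000e-01] curjaw -5.0 roll -0.0 (alt 180.0) q1 -0.44 q6 -0.357 pos [ 0.5762 -0.2338  0.0404] t 21.95 gw 0.0492 F [ 0.   0.4 -0.8]
```

View pics/wrist_13.png

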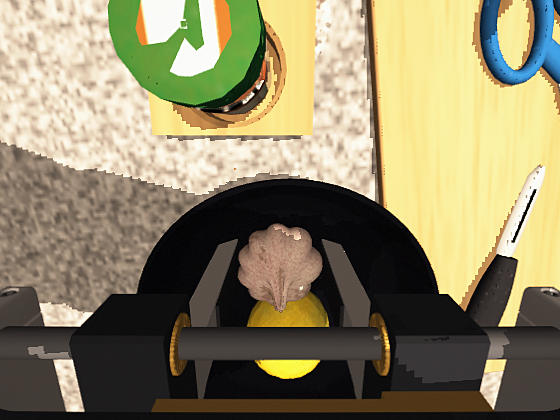

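servo_tool --motion '[6,0,0,0,6,0,0,0,6,0,0,0,6,0,0,0,-20,0,0,0,-70,0,0,0,-130,0,0,0,-170,0,0,0,-190,40,-20,0,-190,95,-50,0,-190,150,-80,0,-190,205,-110,0,-190,260,-140,0,-190,315,-170,0,-190,365,-190,0,-190,380,-205,0,-190,380,-205,0]' --gripper 0.66

```text
time_s: 24.08
ee_pos: [0.404, 0.1635, 0.2295]
eef_rot: [-2.672, 1.57, -2.757]
force: [0.2, 0.0, 0.4]
grip_width: 0.062
```

```bash
python3 look.py 14 wrist side scene
python3 - <<'E'
from h import *
from station import ctrl
o=ctrl.get_obs();show(o,(.405,.193,.004),-5)
for n in("wrist_14","scene_14","side_14"):
    c=pickle.load(open(n+".pkl","rb"));P=cloud(c).reshape(-1,3);C=c["color"].reshape(-1,3).astype(int)
    b=(abs(C[:,0]-C[:,2])<40)&(C.min(1)>150)
    m=(P[:,0]>.32)&(P[:,0]<.49)&(P[:,1]>.15)&(P[:,1]<.24)&(P[:,2]>.0045)&(P[:,2]<.02);Q=P[m]
    if len(Q)>10:
        r=cv2.minAreaRect(Q[:,:2].astype(np.float32));print(n,len(Q),r,Q[:,2].max())
a=cv2.imread('pics/side_14.png');cv2.imwrite('pics/crop14.png',cv2.resize(a[120:200,210:330],None,fx=5,fy=5,interpolation=2))
E
```

```text
shift [225.4  30.8  -2.8] curjaw -5.1 roll -0.1 (alt 179.9) q1 0.30 q6 0.385 pos [0.4051 0.1622 0.2294] t 24.23 gw 0.0621 F [ 0.4 -0.9  0.8]
wrist_14 877 ((0.4034530520439148, 0.1926954835653305), (0.0685589611530304, 0.1188506931066513), 79.36287689208984) 0.014642658969188265
scene_14 158 ((0.4095250964164734, 0.17198386788368225), (0.128365159034729, 0.06975461542606354), 23.52983283996582) 0.01402378439364667
side_14 130 ((0.40896886587142944, 0.19401563704013824), (0.05859429016709328, 0.1137392520904541), 78.90605926513672) 0.012929053543133997
```

View pics/wrist_14.png

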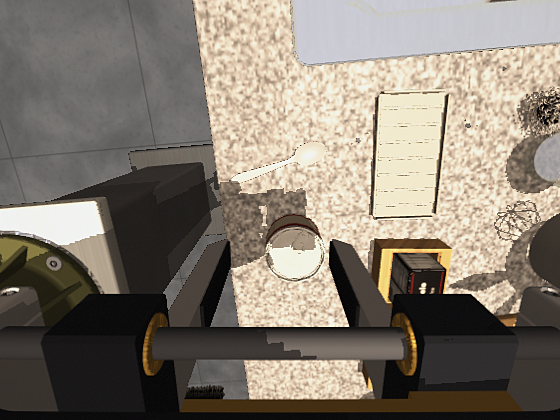

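View pics/crop14.png

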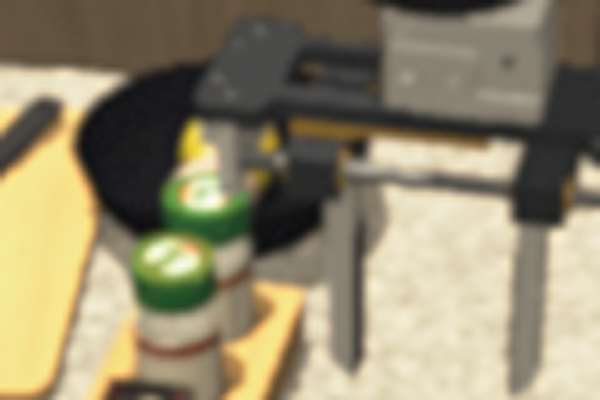

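Run:
```python
from h import *
c=pickle.load(open("wrist_14.pkl","rb"))
a=c["color"][:,:,::-1];cv2.imwrite('pics/crop14w.png',cv2.resize(a[130:200,220:340],None,fx=6,fy=6,interpolation=2))
P=cloud(c)
# height residual & color mask
m=((P[...,2]>.0025)&(P[...,0]>.32)&(P[...,0]<.49)&(P[...,1]>.15)&(P[...,1]<.24)).astype(np.uint8)
n,l,s,ce=cv2.connectedComponentsWithStats(m);i=1+np.argmax(s[1:,4]);print(s[i])
Q=P[l==i];r=cv2.minAreaRect(Q[:,:2].astype(np.float32));print(r)
mu=Q[:,:2].mean(0);u=np.linalg.svd(Q[:,:2]-mu,full_matrices=False)[2][0];u*=np.sign(u[0]);t=(Q[:,:2]-mu)@u;v=(Q[:,:2]-mu)@np.array([-u[1],u[0]])
print("axis deg",np.degrees(np.arctan2(u[1],u[0])),"len",t.min(),t.max(),"mid",mu+u*(t.min()+t.max())/2)
for a0 in np.arange(t.min(),t.max(),.012):
    k=(t>=a0)&(t<a0+.012);print("%.3f w %.3f..%.3f ctr(%.4f %.4f) z %.4f"%(a0,v[k].min(),v[k].max(),*Q[k][:,:2].mean(0),Q[k][:,2].max()))
```

```text
[    0   239   560   181 61026]
((0.40445858240127563, 0.17527195811271667), (0.046321481466293335, 0.16141469776630402), 85.14234924316406)
axis deg -4.402932036897021 len -0.08051437255361528 0.08090228488576631 mid [0.40536563 0.18487308]
-0.081 w -0.032..0.014 ctr(0.3326 0.1860) z 0.3490
-0.069 w 0.001..0.009 ctr(0.3419 0.1952) z 0.3623
-0.057 w -0.010..0.014 ctr(0.3566 0.1944) z 0.3642
-0.045 w -0.033..0.014 ctr(0.3678 0.1867) z 0.3644
-0.033 w -0.031..0.013 ctr(0.3755 0.1844) z 0.3643
-0.021 w -0.004..0.008 ctr(0.3909 0.1885) z 0.3644
-0.009 w -0.004..0.008 ctr(0.4029 0.1875) z 0.3637
0.003 w -0.004..0.008 ctr(0.4148 0.1865) z 0.3640
0.015 w -0.004..0.008 ctr(0.4268 0.1854) z 0.3647
0.027 w -0.032..0.013 ctr(0.4386 0.1789) z 0.3640
0.039 w -0.013..0.013 ctr(0.4504 0.1854) z 0.3641
0.051 w -0.004..0.012 ctr(0.4605 0.1854) z 0.3641
0.063 w -0.026..0.013 ctr(0.4763 0.1757) z 0.3491
0.075 w 0.010..0.012 ctr(0.4835 0.1905) z 0.3369
```

View pics/crop14w.png

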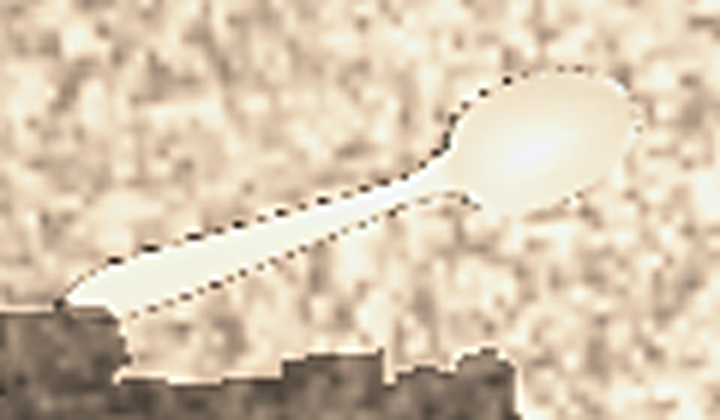

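Run:
```python
from h import *
c=pickle.load(open("wrist_14.pkl","rb"))
R=cv2.Rodrigues(c["rvec"])[0];t=np.array(c["tvec"]).reshape(3);o=-R.T@t
K=np.array([[c["fx"],0,c["cx"]],[0,c["fy"],c["cy"]],[0,0,1]])
def px(u,v,z):
    p=cv2.undistortPoints(np.array([[[u,v]]],float),K,np.array(c["dist_coeffs"]))[0,0];d=R.T@np.array([*p,1]);return o+d*(z-o[2])/d[2]
pts={}
for n,u,v,z in(("tip",70,303,.003),("h1",150,275,.003),("mid",350,208,.006),("neck",440,172,.006),("end",638,125,.005)):
    pts[n]=px(220+(u+.5)/6-.5,130+(v+.5)/6-.5,z);print(n,pts[n].round(4))
a,b=pts["tip"],pts["end"];print(np.linalg.norm((b-a)[:2]),np.degrees(np.arctan2(b[1]-a[1],b[0]-a[0])),(a+b)/2)
a,b=pts["h1"],pts["neck"];print(np.degrees(np.arctan2(b[1]-a[1],b[0]-a[0])))
from station import ctrl
show(ctrl.get_obs(),(.405,.193,.004),-75)
```

```text
tip [0.3392 0.1719 0.003 ]
h1 [0.3577 0.1766 0.003 ]
mid [0.4032 0.1881 0.006 ]
neck [0.4233 0.1942 0.006 ]
end [0.4667 0.2005 0.005 ]
0.13067884583682304 12.626722619083365 [0.402913   0.18619176 0.004     ]
14.947018831609478
shift [225.4  30.8  -2.8] curjaw -5.1 roll 69.9 (alt -110.1) q1 0.30 q6 0.385 pos [0.4051 0.1622 0.2294] t 24.23 gw 0.0621 F [ 0.4 -0.9  0.8]
```

servo_tool --motion '[30,8,0.7,10,60,18,0.7,20,90,27,0.7,30,110,27,0.7,40,125,27,0.7,50,140,27,0.7,60,150,27,0.7,70,160,27,0.7,71,160,27,0.7,71]' --gripper 0.45

```text
time_s: 25.35
ee_pos: [0.4078, 0.1891, 0.0689]
eef_rot: [-1.455, 1.569, -2.779]
force: [0.9, -0.3, -0.8]
grip_width: 0.0423
```

```bash
python3 look.py 15 wrist
python3 - <<'E'
from h import *
from station import ctrl
show(ctrl.get_obs(),(.408,.189,.003),-76)
E
```

```text
shift [66.4 -0.1  0.3] curjaw -75.9 roll 0.1 (alt -179.9) q1 0.35 q6 1.677 pos [0.408  0.1893 0.0694] t 25.40 gw 0.0423 F [ 0.1 -0.1  0.7]
```

View pics/wrist_15.png

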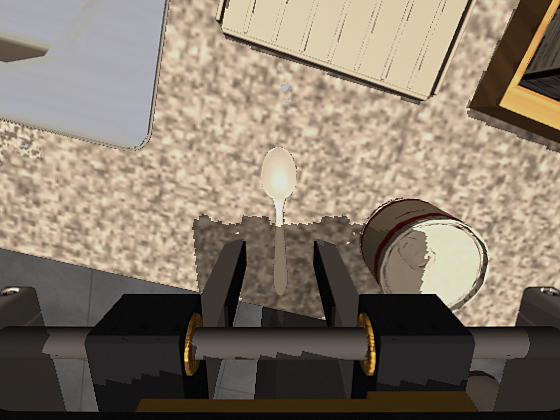

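servo_tool --motion '[30,0,0,0,50,0,0,0,60,0,0,0,64,0,0,0,66.5,0,0,0,66.5,0,0,0]'

```text
time_s: 26.15
ee_pos: [0.4081, 0.1898, 0.0033]
eef_rot: [1.716, 1.57, 0.389]
force: [0.9, 0.6, 0.3]
grip_width: 0.0424
```

servo_tool --motion '[0,0,0,0,0,0,0,0,0,0,0,0,0,0,0,0,0,0,0,0,0,0,0,0]' --gripper 0 --force 12

```text
time_s: 26.9
ee_pos: [0.408, 0.1897, 0.0031]
eef_rot: [1.582, 1.571, 0.255]
force: [-0.3, -0.3, 4.2]
grip_width: 0.0209
```

servo_tool --motion '[-3,0,0,0,-20,0,0,0,-45,0,0,0,-60,0,0,0,-60,0,0,0]'

```text
time_s: 27.52
ee_pos: [0.4082, 0.1899, 0.0636]
eef_rot: [1.707, 1.569, 0.381]
force: [1.0, -0.2, -0.4]
grip_width: 0.021
```

```bash
python3 look.py 16 wrist side
python3 - <<'E'
from h import *
from station import ctrl
show(ctrl.get_obs(),(.572,.189,.07),-3)
E
```

```text
shift [ -7.8 159.5  40.3] curjaw -76.0 roll -73.0 (alt 107.0) q1 0.35 q6 1.681 pos [0.4075 0.1896 0.0623] t 27.62 gw 0.0210 F [-1.2 -0.6 -0.2]
```

View pics/wrist_16.png

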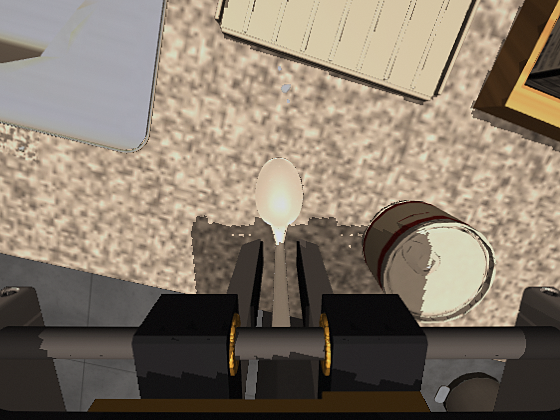

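View pics/side_16.png

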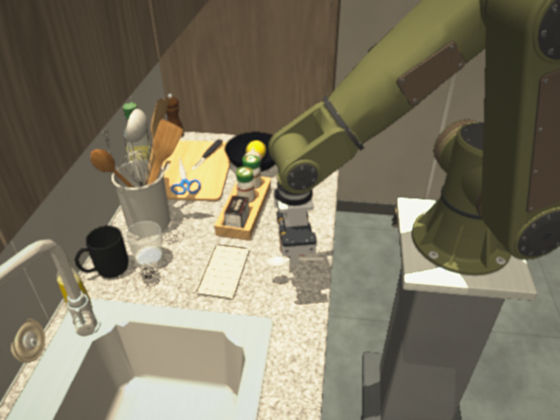

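Run:
```python
from h import *
P=cloud(pickle.load(open("wrist_16.pkl","rb")))
for v in (165,180,200,220,235,250,270,290): print(v,P[v,280].round(4))
```

```text
165 [0.4616 0.2029 0.0684]
180 [0.4525 0.2006 0.0647]
200 [0.4406 0.1976 0.0641]
220 [0.4297 0.1949 0.0685]
235 [0.4218 0.1929 0.0723]
250 [0.4127 0.1907 0.073 ]
270 [0.4001 0.1875 0.0735]
290 [0.3862 0.1841 0.0725]
```

servo_tool --motion '[-20,20,5,-9,-30,45,11,-18,-30,70,17,-28,-30,95,23,-38,-30,120,29,-48,-30,145,35,-58,-30,160,39,-68,-30,160.3,39.1,-73,-30,160.3,39.1,-73]'

```text
time_s: 28.75
ee_pos: [0.5725, 0.1903, 0.0916]
eef_rot: [-2.833, 1.569, -2.886]
force: [-0.4, 0.7, -0.4]
grip_width: 0.021
```

```bash
python3 look.py 17 wrist
python3 - <<'E'
from h import *
from station import ctrl
show(ctrl.get_obs(),(.572,.1905,.0085),-3)
c=pickle.load(open("wrist_17.pkl","rb"));P=cloud(c).reshape(-1,3)
m=(P[:,0]>.5)&(P[:,0]<.65)&(P[:,1]>.08)&(P[:,1]<.29)&(P[:,2]>.008)&(P[:,2]<.02);Q=P[m];print(len(Q),cv2.minAreaRect(Q[:,:2].astype(np.float32)))
m=(P[:,0]>.5)&(P[:,0]<.65)&(P[:,1]>.08)&(P[:,1]<.3)&(P[:,2]>.07)&(P[:,2]<.11);Q=P[m];print(len(Q),cv2.minAreaRect(Q[:,:2].astype(np.float32)),Q.max(0))
E
```

```text
shift [83.4  0.1 -0.3] curjaw -3.1 roll -0.1 (alt 179.9) q1 0.26 q6 0.315 pos [0.5725 0.1904 0.0919] t 28.80 gw 0.0209 F [-0.9 -0.4  0.9]
1675 ((0.5720175504684448, 0.18281689286231995), (0.1645127385854721, 0.08824630826711655), 87.02153015136719)
4440 ((0.5735647678375244, 0.19365808367729187), (0.043455492705106735, 0.11116766929626465), 12.472006797790527) [0.59482495 0.25019637 0.10999   ]
```

View pics/wrist_17.png

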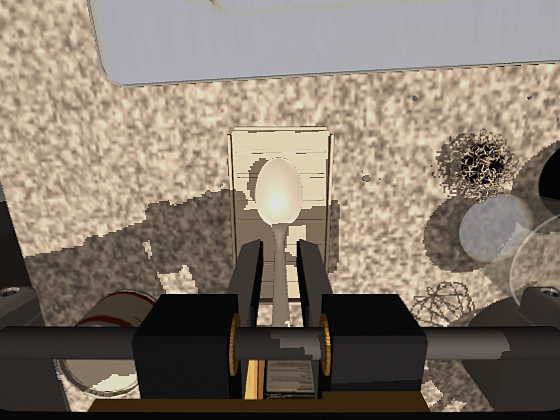

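servo_tool --motion '[40,0,-0.3,0,62,0,-0.3,0,72,0,-0.3,0,78,0,-0.3,0,82,0,-0.3,0,84,0,-0.3,0,84,0,-0.3,0]'

```text
time_s: 29.68
ee_pos: [0.5727, 0.1906, 0.0092]
eef_rot: [0.36, 1.57, 0.307]
force: [0.1, -0.1, 0.5]
grip_width: 0.021
```

servo_tool --motion '[0,0,0,0,0,0,0,0,0,0,0,0,0,0,0,0]' --gripper 0.4

```text
time_s: 30.18
ee_pos: [0.5726, 0.1905, 0.009]
eef_rot: [-0.004, 1.571, -0.057]
force: [-0.5, -0.1, 0.3]
grip_width: 0.0372
```

servo_tool --motion '[-15,0,0,0,-60,0,0,0,-120,0,0,0,-180,0,0,0,-230,-50,-60,0,-230,-100,-120,0,-230,-120,-150,0,-230,-120,-150,0]'

```text
time_s: 31.18
ee_pos: [0.4146, 0.0774, 0.2406]
eef_rot: [0.131, 1.568, 0.077]
force: [0.1, 0.4, 0.3]
grip_width: 0.038
```

```bash
python3 look.py 18 wrist side scene
python3 - <<'E'
from h import *
from station import ctrl
o=ctrl.get_obs();show(o,(.42,0,.3))
for n in("wrist_18","scene_18","side_18"):
    P=cloud(pickle.load(open(n+".pkl","rb"))).reshape(-1,3)
    for k,(a,b,c0,d,z0,z1) in dict(tin=(.36,.47,.03,.14,.05,.07),jar=(.53,.6,-.095,-.03,.105,.13),stored=(.53,.6,-.16,-.095,.105,.13),carton=(.5,.63,-.03,.085,.06,.09)).items():
        Q=P[(P[:,0]>a)&(P[:,0]<b)&(P[:,1]>c0)&(P[:,1]<d)&(P[:,2]>z0)&(P[:,2]<z1)]
        if len(Q)>20: r=cv2.minAreaRect(Q[:,:2].astype(np.float32));print(n,k,len(Q),np.round(r[0]+r[1],4),round(r[2],1),Q[:,2].max().round(4))
a=cv2.imread('pics/scene_18.png');cv2.imwrite('pics/crop18.png',cv2.resize(a[115:275,160:370],None,fx=3.7,fy=3.7,interpolation=2))
a=cv2.imread('pics/side_18.png');cv2.imwrite('pics/crop18b.png',cv2.resize(a[125:305,190:345],None,fx=3.3,fy=3.3,interpolation=2))
E
```

```text
shift [-60.1 -78.3   7.3] curjaw -3.0 roll 0.0 (alt 0.0) q1 0.10 q6 0.153 pos [0.4169 0.0786 0.2399] t 31.32 gw 0.0377 F [0.5 0.7 0.2]
wrist_18 tin 3014 [0.4159 0.0823 0.0741 0.0731] 84.9 0.0616
wrist_18 jar 32 [ 0.5637 -0.0416  0.0027  0.0184] 87.3 0.1101
wrist_18 carton 2587 [0.5702 0.0197 0.0762 0.0469] 85.9 0.0774
scene_18 tin 535 [0.4154 0.083  0.0755 0.075 ] 88.3 0.0603
scene_18 jar 61 [ 0.5623 -0.0604  0.0421  0.0389] 38.0 0.1215
scene_18 stored 28 [ 0.5613 -0.1036  0.0067  0.0225] 77.1 0.1191
scene_18 carton 393 [0.5693 0.0219 0.0774 0.0502] 85.9 0.0775
side_18 tin 547 [0.4161 0.0826 0.0737 0.0768] 46.4 0.0607
side_18 jar 193 [ 0.5621 -0.0608  0.042   0.0482] 10.1 0.1213
side_18 stored 184 [ 0.5561 -0.1222  0.046   0.0488] 62.1 0.1222
side_18 carton 422 [0.5701 0.0202 0.0782 0.0468] 84.8 0.0774
```

View pics/crop18.png

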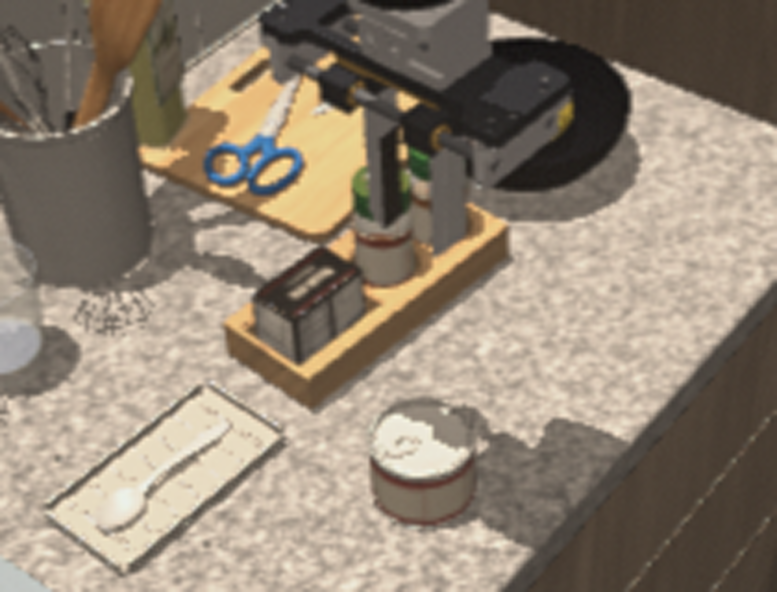

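View pics/crop18b.png

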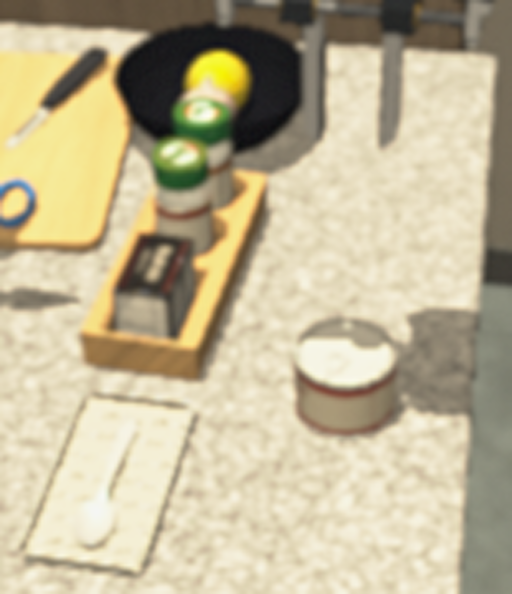

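View pics/wrist_18.png

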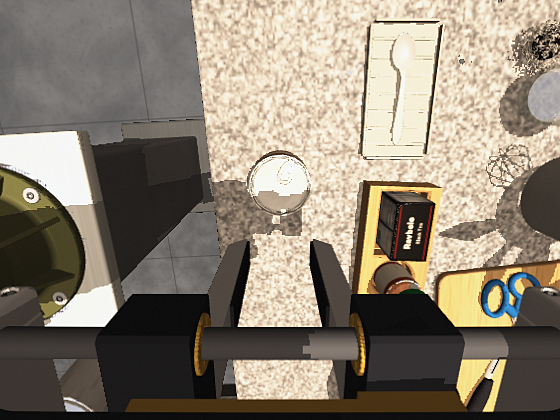

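servo_tool --motion '[-60,-40,-10,0,-80,-100,-20,0,-80,-160,-30,0,-80,-220,-30,0,-80,-270,-30,0,-80,-300,-20,0,-80,-300,-20,0]'

```text
time_s: 32.2
ee_pos: [0.3818, -0.2215, 0.3181]
eef_rot: [2.577, 1.569, 2.523]
force: [-0.4, 1.5, -1.1]
grip_width: 0.0377
```

```bash
python3 look.py 19 wrist scene
python3 - <<'E'
from h import *
for n in("scene_5","scene_18","wrist_18","wrist_19"):
    P=cloud(pickle.load(open(n+".pkl","rb"))).reshape(-1,3)
    Q=P[(abs(P[:,0]-.57)<.018)&(abs(P[:,1]-.02)<.03)&(P[:,2]>.06)&(P[:,2]<.09)]
    if len(Q)>20:
        A=np.c_[Q[:,:2]-[.57,.02],np.ones(len(Q))];print(n,np.linalg.lstsq(A,Q[:,2],rcond=None)[0].round(4))
a=cv2.imread('pics/wrist_19.png');cv2.imwrite('pics/crop19.png',cv2.resize(a[0:300,250:560],None,fx=2,fy=2,interpolation=2))
E
```

```text
scene_5 [-0.0345 -0.011   0.0731]
scene_18 [-0.0089 -0.0122  0.0731]
wrist_18 [-0.0237 -0.0023  0.0751]
```

View pics/crop19.png

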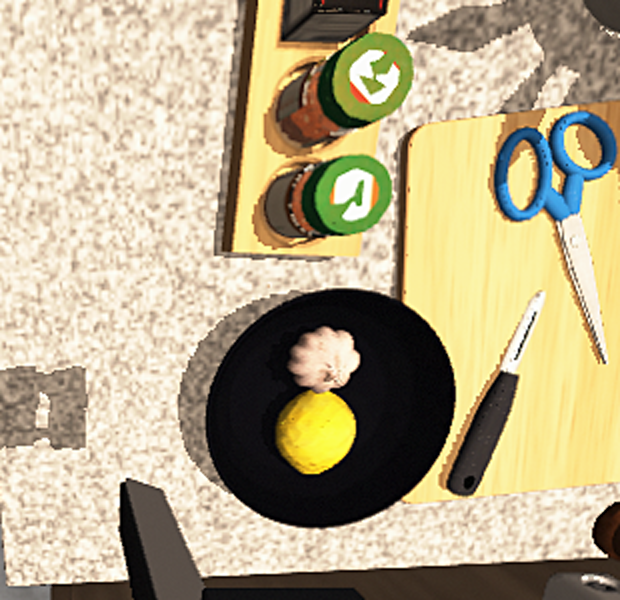

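View pics/scene_19.png

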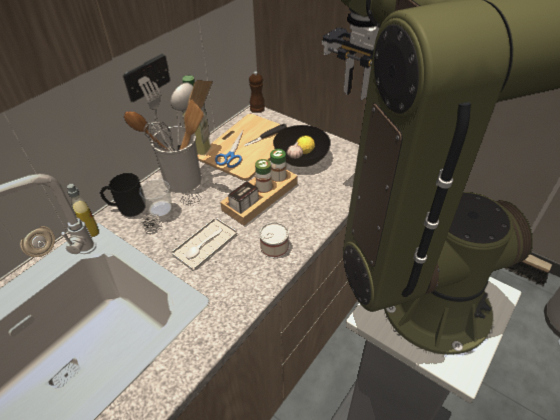

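The lemon and garlic rest together in the bowl (crop around (318,430) and (325,360)). The carton is level, with its top at 73 mm. Both jars stand in their wells, and the spoon lies in the tray at about (205,243) in the scene image. The robot is clear of everything, so I'm handing in.

```bash
python3 -c "
from station import ctrl
print(ctrl.hand_in())"
```

```text
the job is handed in; nothing more can be done
None
```

I did the job in the order asked and handed it in at about 32 s; the hand-in gives no verdict. The order was carton into the bay, loose jar into the empty well, lemon then garlic into the bowl, and teaspoon lengthwise in the drip tray.

**What the last checks showed:**
- **Carton:** it stands level in its bay, with its top at about 73 mm, which is what a carton resting on the bay floor should give. One wrist-camera fit read 75 mm. The fixed cameras put it up to about 4 mm off the bay centre along the caddy, still inside the 6 mm of play.
- **Loose jar:** it is upright and within 2 mm of its well centre.
- **Stored jar and tin:** both are unmoved within about 2 mm of where they started.
- **Lemon and garlic:** both rest in the bowl.
- **Teaspoon:** it lies flat and centred in the tray.
- **Forces and clearance:** force readings between moves stayed under about 7 N. Nothing was knocked over, and the gripper was clear of everything at hand-in.

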